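# Press in the solvent bottle vent plugs in running order

## Task

Before the instrument starts, shut the vents of the three solvent bottles by pressing the white plug in each cap straight down until it stops: first the tall bottle, then the square one, last the squat one. Press gently with the fingertips; do not grip, lift, tip or shift any bottle, and leave everything else on the bench where it stands.

Things in the scene. Friction and masses are not known exactly. Their poses are not given: they have to be found in the camera images.
- tall: tall bottle: dark amber glass, round, 76 mm wide, by far the tallest of the three vented bottles, sloping shoulder, paper label, black cap. It is loose and full; its origin is the centre of its underside, z up. The top of its raised plug is 216 mm above its underside.
- square: square bottle: dark amber glass, square body 70 x 70 mm and 100 mm high with flat sides (its x and y axes are square to them), paper labels, black cap. It is loose and full; its origin is the centre of its underside, z up. The top of its raised plug is 166 mm above its underside.
- squat: squat bottle: dark amber glass, round, 92 mm wide, low and broad, paper label, black cap. It is loose and full; its origin is the centre of its underside, z up. The top of its raised plug is 111 mm above its underside.
- tall_plug (a joint): travel in m of the tall bottle's vent plug: 0 = fully up, 0.008 = fully in, against its stop. It starts between 0 and 0.002. It moves straight down against a steady friction of about 2 N and stays where it is left.
- tall_plug_top (a point): centre of the top face of the tall bottle's vent plug, 24 mm wide, in the middle of the black screw cap (40 mm wide). The plug is a white disc with a white pad on a soft springy neck: once the plug is fully in, the pad yields up to 5 mm more, the push rising from 3 N to about 10 N, and springs back when let go. Fully up the top stands 16 mm above the cap, fully in 8 mm. The point moves with the plug, not with the pad's yielding.
- square_plug (a joint): travel in m of the square bottle's vent plug: 0 = fully up, 0.008 = fully in, against its stop. It starts between 0 and 0.002. It moves straight down against a steady friction of about 2 N and stays where it is left.
- square_plug_top (a point): centre of the top face of the square bottle's vent plug, 24 mm wide, in the middle of the black screw cap (40 mm wide). The plug is a white disc with a white pad on a soft springy neck: once the plug is fully in, the pad yields up to 5 mm more, the push rising from 3 N to about 10 N, and springs back when let go. Fully up the top stands 16 mm above the cap, fully in 8 mm. The point moves with the plug, not with the pad's yielding.
- squat_plug (a joint): travel in m of the squat bottle's vent plug: 0 = fully up, 0.008 = fully in, against its stop. It starts between 0 and 0.002. It moves straight down against a steady friction of about 2 N and stays where it is left.
- squat_plug_top (a point): centre of the top face of the squat bottle's vent plug, 24 mm wide, in the middle of the black screw cap (40 mm wide). The plug is a white disc with a white pad on a soft springy neck: once the plug is fully in, the pad yields up to 5 mm more, the push rising from 3 N to about 10 N, and springs back when let go. Fully up the top stands 16 mm above the cap, fully in 8 mm. The point moves with the plug, not with the pad's yielding.
- vial_a: bystander: small amber vial with a white cap, 22 mm wide, 44 mm high, loose, standing near the tall bottle on the robot's side; origin at its underside.
- vial_b: bystander: another such vial, 22 mm wide, 44 mm high, loose, standing near the square bottle; origin at its underside.
- stopper: bystander: grey stopper, 34 mm wide, 36 mm high, loose, standing near the squat bottle; origin at its underside.
Things that resemble listed ones, but are neither listed nor needed, are in the scene too. Leave any red look-alike of the squat alone.

How it is judged:
On the way, in this order (a step that is already met when the one before it is completed fails the run):
1. the tall bottle's plug is in while the other two are still up (value of joint tall_plug above 0.006 m and value of joint each of square_plug, squat_plug below 0.004 m), for 0.1 s.
2. then the square bottle's plug is in while the squat one's is still up (value of joint square_plug above 0.006 m and value of joint squat_plug below 0.004 m), for 0.1 s.
3. then the squat bottle's plug is in (value of joint squat_plug above 0.006 m), for 0.1 s.
At the end, for the whole second after the job is handed in: all three plugs pressed in by more than 6 of their 8 mm, the three bottles at rest, upright within 0.1 rad and within 30 mm of where they started, and every bystander within 30 mm of its start (value of joint each of tall_plug, square_plug, squat_plug above 0.006 m and distance of each of tall, square, squat, vial_a, vial_b, stopper from where it was at the start of the episode below 0.03 m and angle between each of tall, square, squat's own z axis and vertical below 0.1 rad and linear speed of each of tall, square, squat below 0.02 m/s); the robot touches nothing.
It fails at once if a bottle is lifted (15 mm), tipped (0.25 rad) or shifted (30 mm) (height (world z) of any of tall, square, squat above 0.015 m or angle between any of tall, square, squat's own z axis and vertical above 0.25 rad or distance of any of tall, square, squat from where it was at the start of the episode above 0.03 m).
It fails at once if a bottle is pressed hard (more than 25 N) (contact force between any of the fingers, the arm and tall above 25 N or contact force between any of the fingers, the arm and square above 25 N or contact force between any of the fingers, the arm and squat above 25 N).
It fails at once if a bystander is moved by more than 30 mm (distance of any of vial_a, vial_b, stopper from where it was at the start of the episode above 0.03 m).
It also fails if it takes over 48 s, if anything falls off the work surface, if the arm or the gripper's body presses on something with over 40 N, if the wrist force passes 120 N, or if a joint passes its speed limit or range.

## Robot

A 6-joint arm with a two-finger parallel gripper is mounted at the origin on the work surface. World frame = base frame: x ahead of the robot, y to its left, z up, the work surface at z = 0. Lengths are in m, angles in rad, forces in N, time in s.
With the tool pointing down it reaches from about 0.4 to 0.825 m from the base axis. Payload 7 kg.
Tool frame: the origin (TCP) lies between the finger pads; the fingertips stand 22 mm ahead of it and the grasp point (between the pads) lies 3 mm ahead of it; z points along the fingers, y is the direction in which the jaws open and shut (so a half turn about z gives the same grasp; the last joint's range is limited). The gripper opens to 88 mm and grips with 3 to 60 N. Pads are 19 mm wide; open, the fingers measure 130 mm over their backs; the gripper's body (78 mm by 193 mm) begins 47 mm behind the grasp point.
Start: joints at [-1.003, 0.359, 0.012, 0, -1.224, -0.288], TCP at [0.186, -0.649, 0.222] pointing down, gripper open.
Joint ranges: [-3.07, 3.07], [-1.43, 2.12], [-1.02, 1.25], [-3.03, 1.67], [-3.05, -0], [-3.03, 3.03]. Speed limits (rad/s): [2.39, 2.39, 3.01, 3.14, 3.14, 3.14].

## Interface

Orientations are given as [roll, pitch, yaw] about the fixed x, y, z axes, in that order (R = Rz(yaw) Ry(pitch) Rx(roll)).
In Python, from station import arm, optics gives the robot as it stands. The module is installed in compiled form; this text tells all that it offers.
- The arm moves only by the tool jog_arm, never from a script. Its argument "motion" is a list that holds one entry, the list of rows, each a list of 7 numbers: the shift along the tool's x, y, z in m, then the turn, a rotation vector about the tool's x, y, z in degrees, then the finger opening in m, from 0 to 0.0876. In form: [[[x, y, z, rx, ry, rz, grip], ...]]. A call has 1 to 8 rows; each row is the pose to reach, as a shift and turn from the pose measured when the call began, along the tool's axes at that moment; what a row does not reach only later rows make up. A row lasts 1/10 s, in which the tool goes at most 50 mm and 8.59 degrees, less where a joint would pass 70% of its speed; a pose out of reach is approached as far as the arm can. A call with a gripper value outside its range is refused whole. The fingers move at their own pace and stop on an object; "newtons" is the grip in N (left out, the last holds). Time passes only in rows, so rows that repeat a pose let the fingers close. It gives the time, the measured TCP pose, the force and the opening at its end, in the units of the state.
- arm.get_state(): the state, without advancing time (a new reading comes with each control period).
- optics.grab_frame(name): name is "side" or "top" or "wrist"; returns the picture (480x640x3 uint8, red, green, blue); there is no depth.
- optics.camera_model(name): a dict with "mtx" (3x3 intrinsics, pixels), "R" (3x3) and "t" (3): a world point X has camera coordinates R X + t; the wrist camera has in their place "mount" (4x4, takes a point from camera to tool coordinates, whose origin is the TCP and whose axes are the flange's). Camera axes: x right, y down, z forward; pixel columns grow to the right and rows downward; lengths in m; the calibration is good to about 2 mm. A picture is of the moment at which its call begins: read the wrist's pose just before it. camera_model takes no time and is no camera call.
- arm.job_done(): hands the job in, once; it reports no verdict.
The state is a dict: "t": time; "q": joint angles; "qd": joint speeds; "joint_efforts": joint torques, N m; "eef_pos": TCP position; "ee_rot": TCP orientation; "force": force on the tool from outside, world axes, zero at the start; "moment": the same for the moment, N m; "width": finger opening in m.
Only numpy, scipy, OpenCV 4.12 (cv2) and the standard library are available. Lean on these libraries where they do the work, as an engineer would, in place of code of your own. Each camera call takes 0.05 s, during which the arm holds its last target.

## Working session

There is one attempt and no reset: what is moved stays moved. The work goes in short steps, Python scripts to look and compute and a tool call to move; the robot and the scene stay as the last step left them, time stands still between calls to the robot, and variables do not carry over. Pictures are saved under pics/ and viewed, and the job is handed in when it is done.

Besides the shell and the picture viewer there is one more tool, called after "Emit:" as name(argument=value, ...), one argument or row to a line, values as JSON. jog_arm: Moves the arm, as the interface text tells. Its arguments: {"type":"object","properties":{"motion":{"type":"array","items":{"type":"array","items":{"type":"array","items":{"type":"number"}}}},"newtons":{"type":"number"}},"required":["motion"]}

```bash
mkdir -p pics
python3 - <<'E'
from station import arm, optics
import cv2, numpy as np
s=arm.get_state()
for k,v in s.items(): print(k,np.round(v,4))
for n in ["side","top"]:
    im=optics.grab_frame(n); cv2.imwrite(f"pics/{n}0.png",im[:,:,::-1])
    print(n,{k:np.round(v,4).tolist() for k,v in optics.camera_model(n).items()})
print({k:np.round(v,4).tolist() for k,v in optics.camera_model("wrist").items()})
E
```

```text
t 0.0
q [-1.0029e+00  3.5940e-01  1.1100e-02 -3.0000e-04 -1.2241e+00 -2.8810e-01]
qd [-0.0002  0.0009  0.0006 -0.0002 -0.0001 -0.0005]
joint_efforts [-6.00000e-04 -5.82719e+01  2.93066e+01  6.99760e+00  6.90000e-03
 -2.00000e-04]
eef_pos [ 0.1863 -0.6483  0.2215]
ee_rot [ 3.1400e+00 -2.0000e-04 -2.8619e+00]
force [-0.8564  0.3189  0.5688]
moment [ 0.0136 -0.0492 -0.0276]
width 0.0877
side {'mtx': [[530.3763, 0.0, 323.8387], [0.0, 530.3763, 245.7186], [0.0, 0.0, 1.0]], 'R': [[-0.8085, -0.5884, -0.0037], [-0.3181, 0.4424, -0.8385], [0.495, -0.6768, -0.5449]], 't': [0.4238, 0.2775, 0.8024]}
top {'mtx': [[554.8058, 0.0, 329.0743], [0.0, 554.8058, 229.5629], [0.0, 0.0, 1.0]], 'R': [[0.0176, -0.9998, 0.0039], [-0.9963, -0.0179, -0.0845], [0.0845, -0.0024, -0.9964]], 't': [-0.0029, 0.4987, 1.2088]}
{'mtx': [[334.4536, 0.0, 318.6821], [0.0, 334.4536, 239.4938], [0.0, 0.0, 1.0]], 'mount': [[-0.0, -0.9592, -0.2828, 0.0764], [1.0, 0.0, -0.0002, 0.0011], [0.0002, -0.2828, 0.9592, -0.1619], [0.0, 0.0, 0.0, 1.0]]}
```

View pics/side0.png

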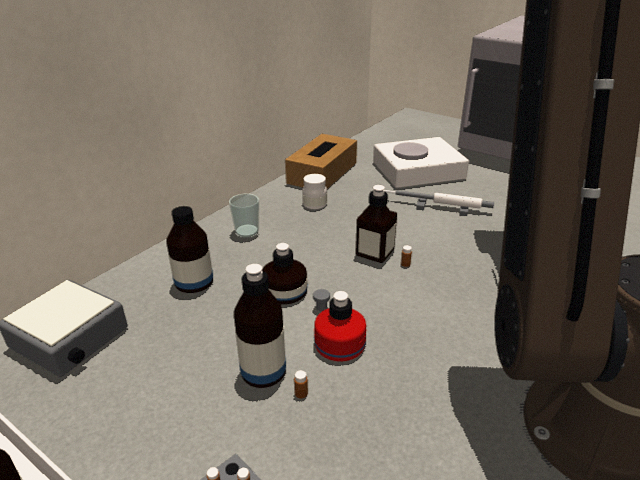

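View pics/top0.png

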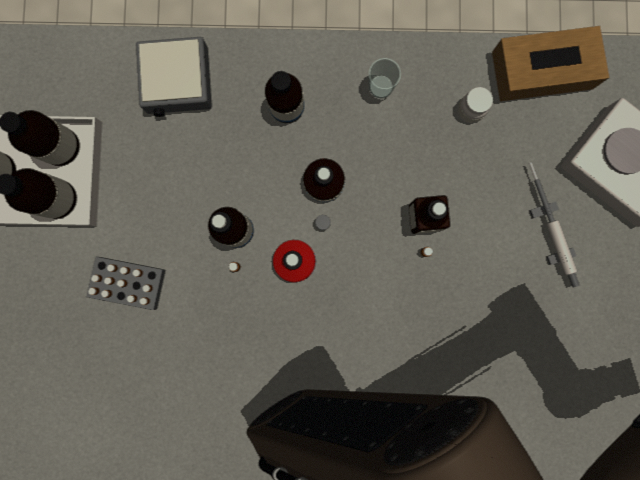

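Run:
```python
import cv2, numpy as np
t=cv2.imread("pics/top0.png"); s=cv2.imread("pics/side0.png")
def crop(im,c,r=25,k=8):
    x,y=c; return cv2.resize(im[y-r:y+r,x-r:x+r],None,fx=k*.65,fy=k*.65,interpolation=cv2.INTER_NEAREST)
a=np.hstack([crop(t,c) for c in [(218,221),(439,209),(324,174)]])
b=np.hstack([crop(s,c) for c in [(254,272),(378,190),(283,250)]])
im=np.vstack([a,b]);print(im.shape);cv2.imwrite("pics/crop0.png",im)
for n,img,cs in [("top",t,[(218,221),(439,209),(324,174)]),("side",s,[(254,272),(378,190),(283,250)])]:
    m=(img.min(2)>120).astype(np.uint8)
    nl,l,st,ce=cv2.connectedComponentsWithStats(m)
    for c in cs:
        i=l[c[1],c[0]]; print(n,c,st[i],ce[i].round(1))
```

```text
(520, 780, 3)
top (218, 221) [212 215  13  13 131] [218.2 220.8]
top (439, 209) [433 203  13  12 117] [438.9 208.2]
top (324, 174) [318 168  12  11 103] [323.5 173. ]
side (254, 272) [     0     67    509    413 104890] [282.  338.6]
side (378, 190) [     0     67    509    413 104890] [282.  338.6]
side (283, 250) [     0      0    640    480 197138] [337.7 188.6]
```

View pics/crop0.png

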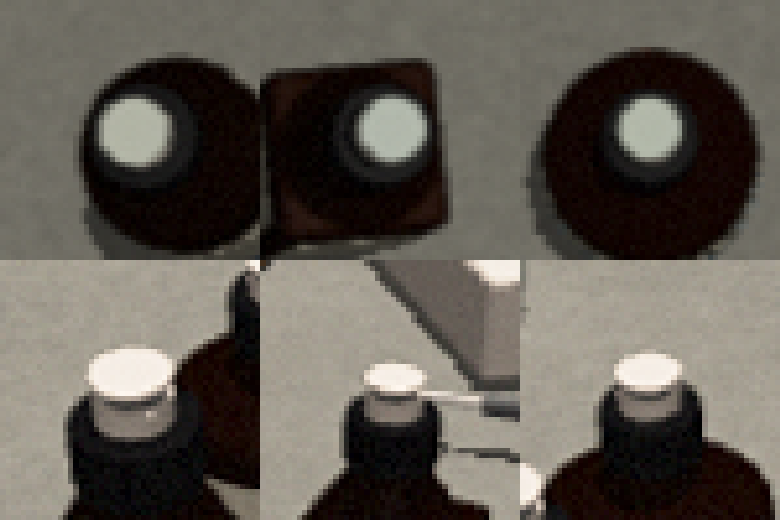

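Top view: the tall plug is at (218,221), the square one at (439,209) and the squat one at (324,174). In the side view they are at about (254,268), (379,188) and (283,246).

Look-alikes:
- Red squat bottle with a plug, top (292,260), side (341,299).
- Amber bottle with no white plug, top (282,80), side (182,215).
- Tray bottles, top (20,120) and (10,185).

The dark amber bottles with white plugs are the targets, and the crop confirms all three.

```bash
cat > h.py <<'E'
import cv2, numpy as np
from station import arm, optics
def blob(img,c,th=190,r=14):
    x,y=c; sub=img[y-r:y+r,x-r:x+r].min(2)
    m=(sub>th).astype(np.uint8); n,l,st,ce=cv2.connectedComponentsWithStats(m)
    i=min(range(1,n),key=lambda i:np.hypot(*(ce[i]-r)) - (1e-3*st[i][4])); return ce[i]+[x-r,y-r], st[i]
def P(n):
    m=optics.camera_model(n); return np.array(m["mtx"])@np.c_[m["R"],m["t"]]
def tri(a,b):
    X=cv2.triangulatePoints(P("top"),P("side"),np.float64(a).reshape(2,1),np.float64(b).reshape(2,1)).ravel()
    return X[:3]/X[3]
def proj(n,X):
    p=P(n)@np.r_[X,1]; return p[:2]/p[2]
E
python3 - <<'E'
from h import *
t=cv2.imread("pics/top0.png"); s=cv2.imread("pics/side0.png")
for n,a,b,h in [("tall",(218,221),(254,268),.216),("square",(439,208),(379,188),.166),("squat",(324,173),(283,246),.111)]:
    pa,sa=blob(t,a,150); pb,sb=blob(s,b,225)
    X=tri(pa,pb); print(n,pa.round(1),pb.round(1),sb,X.round(4),"reproj",(proj("top",X)-pa).round(2),(proj("side",X)-pb).round(2))
    for z in (h,h-.002):
        for c,p in(("top",pa),("side",pb)):
            M=P(c); A=M[:,[0,1,3]].copy(); A[:,2]+=M[:,2]*z
            v=np.linalg.solve(A,np.r_[p,1]); print("   ",c,z,(v[:2]/v[2]).round(4))
def g(n,p,z):
    M=P(n);A=M[:,[0,1,3]].copy();A[:,2]+=M[:,2]*z;v=np.linalg.solve(A,np.r_[p,1]);return (v[:2]/v[2]).round(3)
for n,p,z in[("vial_a",(234,267),.044),("vial_b",(427,252),.044),("stopper",(322,222),.036),("red",(292,260),.11)]: print(n,g("top",p,z))
print(g("top",(285,80),.2))
E
```

```text
tall [218.2 220.7] [253.4 268.1] [ 7 10 14  9 95] [0.4956 0.2139 0.2162] reproj [-0.21 -0.29] [0.48 0.07]
    top 0.216 [0.4951 0.2135]
    side 0.216 [0.4966 0.2139]
    top 0.214 [0.4953 0.2139]
    side 0.214 [0.4986 0.2119]
square [438.9 208. ] [378.5 187. ] [ 9 11 10  5 33] [ 0.5328 -0.2085  0.1662] reproj [-0.03 -0.06] [0.07 0.  ]
    top 0.166 [ 0.5327 -0.2086]
    side 0.166 [ 0.5331 -0.2088]
    top 0.164 [ 0.5329 -0.209 ]
    side 0.164 [ 0.5351 -0.2123]
squat [323.4 173.1] [281.9 245.9] [ 8 11 11  6 49] [0.6089 0.0203 0.1101] reproj [-0.17 -0.25] [0.34 0.05]
    top 0.111 [0.6082 0.0199]
    side 0.111 [0.6086 0.0216]
    top 0.109 [0.6086 0.0199]
    side 0.109 [0.6107 0.0193]
vial_a [0.412 0.21 ]
vial_b [ 0.452 -0.207]
stopper [0.514 0.022]
red [0.427 0.081]
[0.773 0.097]
```

```bash
cat > sh.py <<'E'
import sys,numpy as np
from scipy.spatial.transform import Rotation as Ro
from station import arm
s=arm.get_state(); p=np.array(s["eef_pos"]); R=Ro.from_euler("xyz",s["ee_rot"])
tgt=Ro.from_euler("xyz",[np.pi,0,-2.862])
print("t",s["t"],"p",p.round(4),"rot",np.round(s["ee_rot"],4),"F",np.round(s["force"],2),"w",round(s["width"],4))
print("turn deg",np.degrees((R.inv()*tgt).as_rotvec()).round(2))
for a in sys.argv[1:]:
    w=np.array(eval(a)); print(a,"->",R.inv().apply(w-p).round(4))
E
python3 sh.py "[.48,-.38,.33]" "[.55,-.05,.33]"
```

```text
t 0.1 p [ 0.1863 -0.6483  0.2216] rot [ 3.1401e+00 -2.0000e-04 -2.8619e+00] F [0.79 0.09 0.03] w 0.0876
turn deg [ 0.09 -0.01  0.01]
[.48,-.38,.33] -> [-0.3564  0.177  -0.1082]
[.55,-.05,.33] -> [-0.5148  0.4748 -0.1078]
```

Emit:
jog_arm(
  motion=[
    [[0,0,-0.05,0,0,0,0],[-0.356,0.177,-0.108,0,0,0,0],[-0.356,0.177,-0.108,0,0,0,0],[-0.356,0.177,-0.108,0,0,0,0],[-0.356,0.177,-0.108,0,0,0,0],[-0.356,0.177,-0.108,0,0,0,0],[-0.356,0.177,-0.108,0,0,0,0],[-0.356,0.177,-0.108,0,0,0,0]],
  ],
  newtons=10,
)

```text
t: 0.9
eef_pos: [0.4429, -0.4129, 0.3225]
ee_rot: [3.14, -0.0, -2.862]
force: [0.7, -0.5, 0.2]
width: 0.0293
```

```bash
python3 sh.py "[.55,-.05,.33]" "[.4955,.2137,.30]"
```

```text
t 0.9 p [ 0.4429 -0.4129  0.3225] rot [ 3.1398e+00 -2.0000e-04 -2.8619e+00] F [ 0.71 -0.53  0.23] w 0.0293
turn deg [ 0.1  -0.01  0.01]
[.55,-.05,.33] -> [-0.2031  0.3192 -0.007 ]
[.4955,.2137,.30] -> [-0.2236  0.5877  0.0235]
```

Emit:
jog_arm(
  motion=[
    [[-0.203,0.319,-0.007,0,0,0,0],[-0.203,0.319,-0.007,0,0,0,0],[-0.203,0.319,-0.007,0,0,0,0],[-0.203,0.319,-0.007,0,0,0,0],[-0.203,0.319,-0.007,0,0,0,0],[-0.203,0.319,-0.007,0,0,0,0],[-0.203,0.319,-0.007,0,0,0,0],[-0.203,0.319,-0.007,0,0,0,0]],
  ],
)

```text
t: 1.7
eef_pos: [0.5502, -0.0472, 0.3298]
ee_rot: [3.139, -0.0, -2.86]
force: [-0.5, -0.2, 0.2]
width: 0.0003
```

```bash
python3 sh.py "[.4955,.2137,.30]"
```

```text
t 1.7 p [ 0.5502 -0.0472  0.3298] rot [ 3.1394e+00 -4.0000e-04 -2.8600e+00] F [-0.46 -0.16  0.18] w 0.0003
turn deg [ 0.13 -0.02  0.11]
[.4955,.2137,.30] -> [-0.0199  0.2657  0.0303]
```

Emit:
jog_arm(
  motion=[
    [[-0.02,0.266,0.03,0,0,0,0],[-0.02,0.266,0.03,0,0,0,0],[-0.02,0.266,0.03,0,0,0,0],[-0.02,0.266,0.03,0,0,0,0],[-0.02,0.266,0.03,0,0,0,0],[-0.02,0.266,0.03,0,0,0,0],[-0.02,0.266,0.03,0,0,0,0]],
  ],
)

```text
t: 2.4
eef_pos: [0.4944, 0.2165, 0.2992]
ee_rot: [3.14, -0.002, -2.857]
force: [0.2, 0.9, -0.7]
width: 0.0001
```

```bash
python3 sh.py "[.4955,.2137,.245]" "[.4955,.2137,.23]"
python3 - <<'E'
from h import *
for n in["side","wrist"]:
    cv2.imwrite(f"pics/{n}1.png",optics.grab_frame(n)[:,:,::-1])
s=cv2.imread("pics/side1.png")[150:350,130:397]; cv2.imwrite("pics/side1c.png",cv2.resize(s,None,fx=3,fy=3))
E
```

```text
t 2.4 p [0.4944 0.2165 0.2992] rot [ 3.1396e+00 -2.1000e-03 -2.8566e+00] F [ 0.25  0.87 -0.66] w 0.0001
turn deg [ 0.11 -0.12  0.31]
[.4955,.2137,.245] -> [-0.0004 -0.0031  0.0542]
[.4955,.2137,.23] -> [-0.0004 -0.0032  0.0692]
```

View pics/side1c.png

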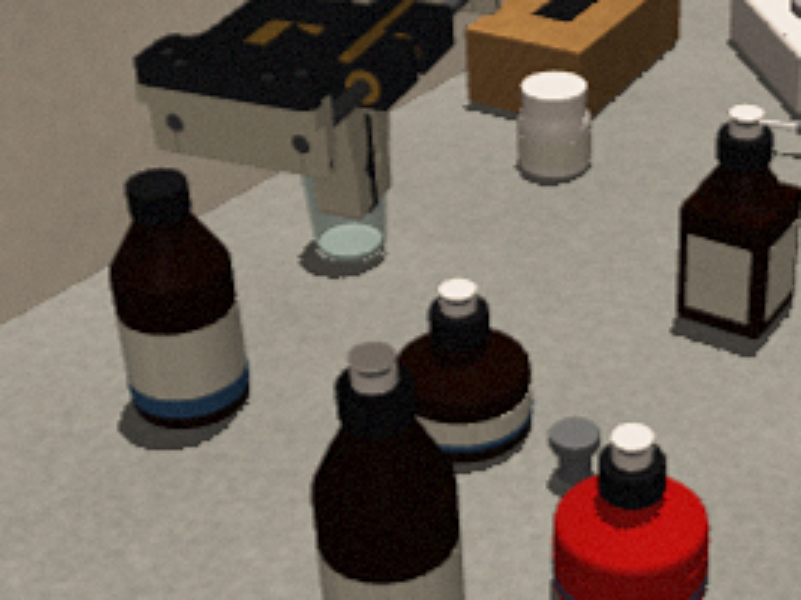

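View pics/wrist1.png

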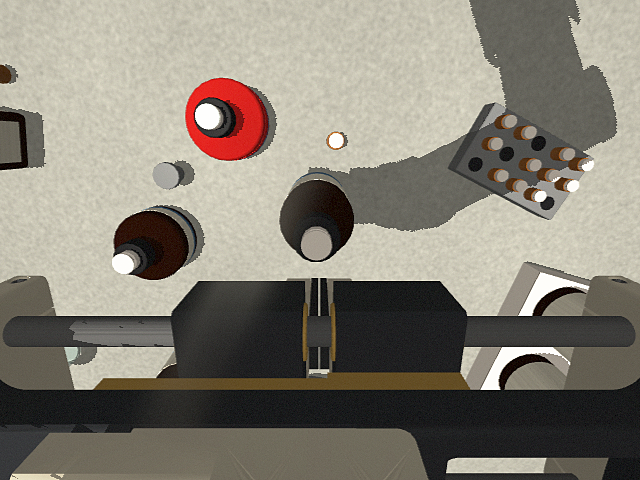

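The side crop shows the closed fingertips above the tall plug, which is at about (254,270) in full-frame pixels. In the wrist view the shaded plug is at (316,243). I'll check the alignment with the wrist calibration.

```bash
cat >> h.py <<'E'
from scipy.spatial.transform import Rotation as Ro
def wrist_xy(s,px,z):
    m=optics.camera_model("wrist"); T=np.array(m["mount"]); R=Ro.from_euler("xyz",s["ee_rot"]).as_matrix()
    d=R@T[:3,:3]@np.linalg.solve(np.array(m["mtx"]),np.r_[px,1.]); o=R@T[:3,3]+np.array(s["eef_pos"])
    return o+d*(z-o[2])/d[2]
E
python3 - <<'E'
from h import *
s=arm.get_state(); print(s["t"],s["eef_pos"])
print(wrist_xy(s,(316.5,243.5),.2155))
print("vial_a",wrist_xy(s,(336,140),.044))
im=cv2.imread("pics/wrist1.png")[200:300,260:380];cv2.imwrite("pics/w1c.png",cv2.resize(im,None,fx=5,fy=5,interpolation=0))
E
```

```text
2.5 [0.49511999 0.21433894 0.29994796]
[0.49465062 0.21368279 0.2155    ]
vial_a [0.41429128 0.21396467 0.044     ]
```

View pics/w1c.png

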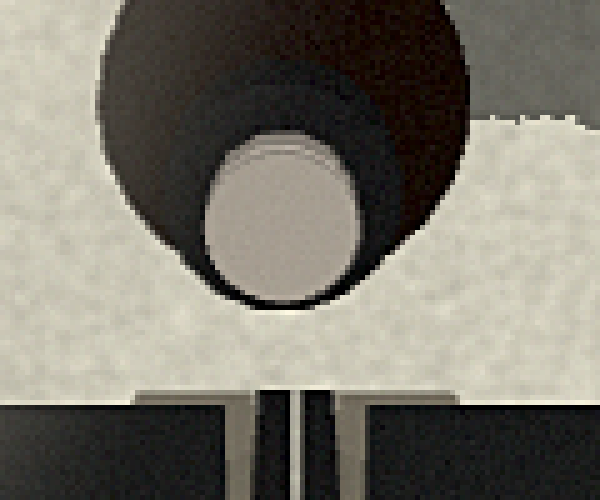

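```bash
python3 sh.py "[.495,.2138,.242]" "[.495,.2138,.228]"
```

```text
t 2.5 p [0.4951 0.2143 0.2999] rot [ 3.1398e+00 -1.3000e-03 -2.8586e+00] F [-0.88 -0.77  0.05] w 0.0005
turn deg [ 0.11 -0.07  0.2 ]
[.495,.2138,.242] -> [ 0.0002 -0.0006  0.0579]
[.495,.2138,.228] -> [ 0.0002 -0.0006  0.0719]
```

Emit:
jog_arm(
  motion=[
    [[0,-0.0006,0.03,0,0,0,0],[0,-0.0006,0.05,0,0,0,0],[0,-0.0006,0.058,0,0,0,0],[0,-0.0006,0.058,0,0,0,0],[0,-0.0006,0.058,0,0,0,0]],
  ],
)

```text
t: 3.0
eef_pos: [0.4959, 0.2135, 0.243]
ee_rot: [3.14, -0.0, -2.859]
force: [-0.0, 0.0, 0.9]
width: 0.0005
```

```bash
python3 sh.py "[.495,.2138,.234]" "[.495,.2138,.228]"
```

```text
t 3.0 p [0.4959 0.2135 0.243 ] rot [ 3.1398e+00 -1.0000e-04 -2.8592e+00] F [-0.01  0.02  0.94] w 0.0005
turn deg [ 0.1  -0.    0.16]
[.495,.2138,.234] -> [0.0008 0.0005 0.009 ]
[.495,.2138,.228] -> [0.0008 0.0005 0.015 ]
```

Emit:
jog_arm(
  motion=[
    [[0.0008,0,0.002,0,0,0,0],[0.0008,0,0.004,0,0,0,0],[0.0008,0,0.006,0,0,0,0],[0.0008,0,0.008,0,0,0,0],[0.0008,0,0.009,0,0,0,0],[0.0008,0,0.009,0,0,0,0]],
  ],
)

```text
t: 3.6
eef_pos: [0.495, 0.2133, 0.2338]
ee_rot: [3.14, -0.0, -2.859]
force: [-0.4, -0.7, -0.7]
width: 0.0002
```

```bash
python3 sh.py "[.495,.2138,.230]" "[.495,.2138,.228]"
```

```text
t 3.6 p [0.495  0.2133 0.2338] rot [ 3.1399e+00 -4.0000e-04 -2.8592e+00] F [-0.37 -0.67 -0.72] w 0.0002
turn deg [ 0.09 -0.03  0.16]
[.495,.2138,.230] -> [-0.0001  0.0005  0.0038]
[.495,.2138,.228] -> [-0.0001  0.0005  0.0058]
```

Emit:
jog_arm(
  motion=[
    [[0,0.0003,0.001,0,0,0,0],[0,0.0003,0.002,0,0,0,0],[0,0.0003,0.003,0,0,0,0],[0,0.0003,0.004,0,0,0,0],[0,0.0003,0.005,0,0,0,0],[0,0.0003,0.0055,0,0,0,0],[0,0.0003,0.0055,0,0,0,0]],
  ],
)

```text
t: 4.3
eef_pos: [0.4949, 0.2135, 0.2282]
ee_rot: [3.14, -0.001, -2.859]
force: [-0.2, 1.0, 0.6]
width: 0.0002
```

```bash
python3 sh.py; python3 sh.py "[.495,.2138,.227]"
python3 - <<'E'
from h import *
cv2.imwrite("pics/side2.png",optics.grab_frame("side")[:,:,::-1])
s=cv2.imread("pics/side2.png")[230:330,200:320]; cv2.imwrite("pics/side2c.png",cv2.resize(s,None,fx=5,fy=5,interpolation=0))
print(arm.get_state()["force"])
E
```

```text
t 4.3 p [0.4949 0.2135 0.2282] rot [ 3.1400e+00 -5.0000e-04 -2.8591e+00] F [-0.16  0.97  0.62] w 0.0002
turn deg [ 0.09 -0.03  0.17]
t 4.3 p [0.4949 0.2135 0.2282] rot [ 3.1400e+00 -5.0000e-04 -2.8591e+00] F [-0.16  0.97  0.62] w 0.0002
turn deg [ 0.09 -0.03  0.17]
[.495,.2138,.227] -> [-0.0002  0.0002  0.0012]
[ 0.04927684  0.60120051 -0.20002721]
```

View pics/side2c.png

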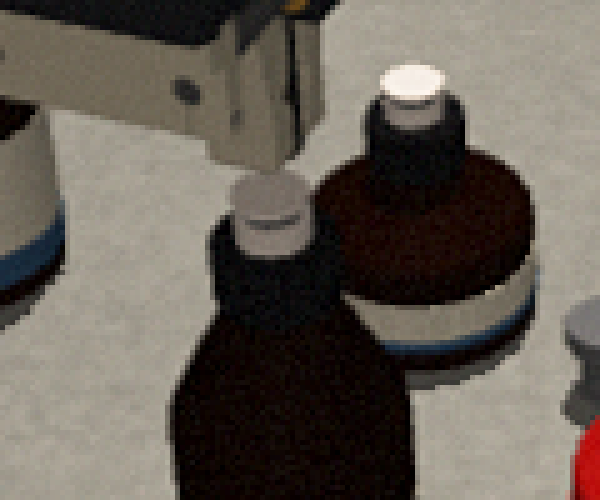

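Run:
```python
from h import *
s=arm.get_state()
for n in["top","wrist"]:
    cv2.imwrite(f"pics/{n}2.png",optics.grab_frame(n)[:,:,::-1])
p=np.array(s["eef_pos"]);print(p,s["t"],s["force"])
for z in(.206,.21,.215,.22,.225): print(z,proj("side",[p[0],p[1],z]).round(1),proj("top",[p[0],p[1],z]).round(1))
a=cv2.imread("pics/wrist2.png")[200:400,240:400];a=cv2.resize(a,None,fx=2.5,fy=2.5)
b=cv2.imread("pics/top2.png")[180:280,160:260];b=cv2.resize(b,(400,500),interpolation=0)
cv2.imwrite("pics/c2.png",np.hstack([a,b]))
```

```text
[0.49495082 0.21355641 0.22825827] 4.35 [ 0.04927684  0.60120051 -0.20002721]
0.206 [254.9 273.8] [219.2 221.3]
0.21 [254.7 271.6] [218.8 221.1]
0.215 [254.4 268.9] [218.3 220.8]
0.22 [254.2 266.1] [217.8 220.5]
0.225 [253.9 263.3] [217.2 220.3]
```

View pics/c2.png

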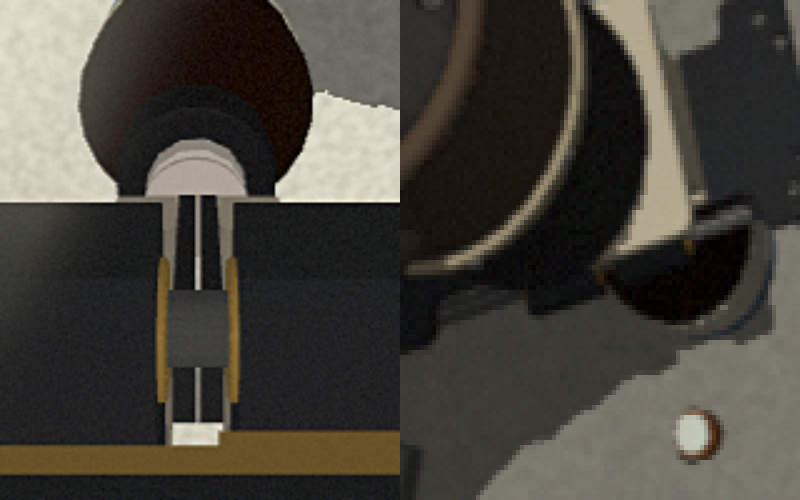

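Run:
```python
from h import *
a=cv2.imread("pics/side2.png")[215:295,205:305];cv2.imwrite("pics/s2z.png",cv2.resize(a,None,fx=7,fy=7,interpolation=2))
for z in(.2992,): 
  for d in(0,.01,.022): print(d,proj("side",[.4944,.2165,z-d]).round(1))
for d in(-.01,0,.01,.022): print(d,proj("side",[.49495,.21356,.2283-d]).round(1))
```

```text
0 [248.8 220.7]
0.01 [249.3 226.8]
0.022 [250.  234.1]
-0.01 [253.2 255.8]
0 [253.8 261.5]
0.01 [254.3 267. ]
0.022 [254.9 273.6]
```

View pics/s2z.png

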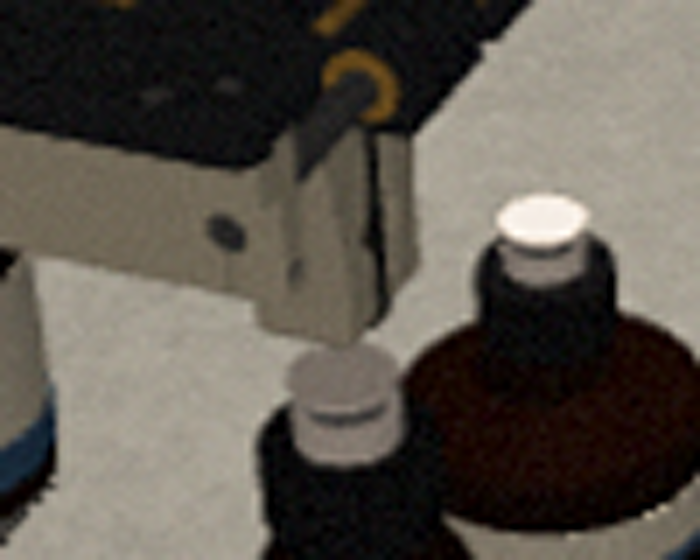

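View pics/wrist2.png

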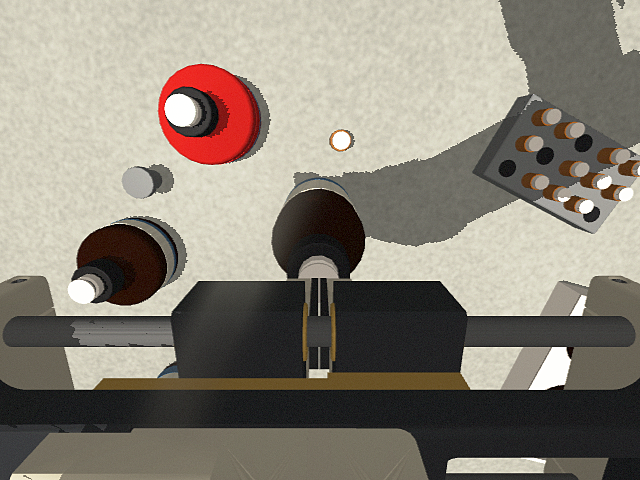

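The side view shows the fingertips still clear of the plug: their centre is at about (253,258) and the plug disc at (254,268). The force reads about 0. So the tips sit roughly 20 mm higher than the stated 22 mm offset implies, but they are on the plug axis. I'll go down in small steps and watch the force.

Emit:
jog_arm(
  motion=[
    [[0,0.0003,0.002,0,0,0,0],[0,0.0003,0.004,0,0,0,0],[0,0.0003,0.006,0,0,0,0],[0,0.0003,0.008,0,0,0,0],[0,0.0003,0.01,0,0,0,0],[0,0.0003,0.01,0,0,0,0]],
  ],
)

```text
t: 5.05
eef_pos: [0.4947, 0.2138, 0.2179]
ee_rot: [3.14, -0.001, -2.859]
force: [0.5, 0.6, -0.3]
width: 0.0007
```

```bash
python3 sh.py "[.495,.2138,.210]"
python3 - <<'E'
from h import *
cv2.imwrite("pics/side3.png",optics.grab_frame("side")[:,:,::-1])
a=cv2.imread("pics/side3.png")[215:295,205:305];cv2.imwrite("pics/s3z.png",cv2.resize(a,None,fx=7,fy=7,interpolation=2))
print(arm.get_state()["force"])
E
```

```text
t 5.05 p [0.4947 0.2138 0.2179] rot [ 3.1401e+00 -9.0000e-04 -2.8592e+00] F [ 0.54  0.56 -0.25] w 0.0007
turn deg [ 0.08 -0.05  0.16]
[.495,.2138,.210] -> [-0.0003 -0.0001  0.0079]
[-0.2025618   0.39730006 -0.13540267]
```

View pics/s3z.png

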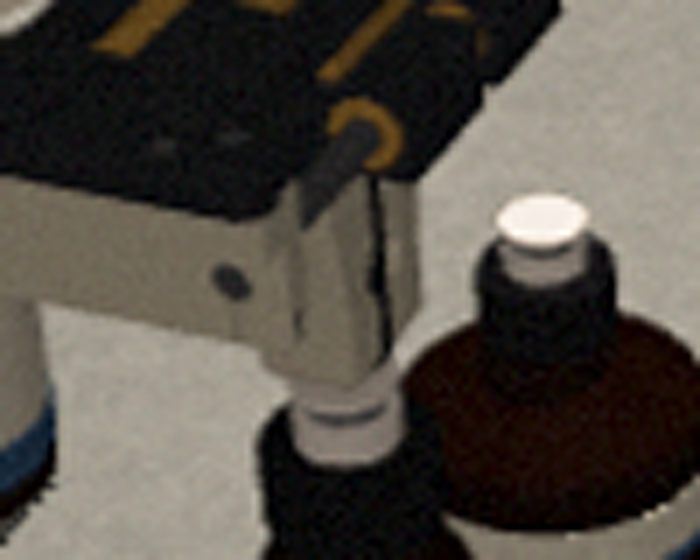

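The tip now overlaps the plug disc in the side view. About 8–10 mm remain to contact, and the force is still near zero.

Emit:
jog_arm(
  motion=[
    [[0,0,0.0015,0,0,0,0],[0,0,0.003,0,0,0,0],[0,0,0.0045,0,0,0,0],[0,0,0.006,0,0,0,0],[0,0,0.007,0,0,0,0],[0,0,0.008,0,0,0,0]],
  ],
)

```text
t: 5.7
eef_pos: [0.4948, 0.2138, 0.2102]
ee_rot: [3.14, -0.001, -2.859]
force: [-0.3, -0.6, 2.7]
width: 0.0004
```

Emit:
jog_arm(
  motion=[
    [[0,0,0.001,0,0,0,0],[0,0,0.002,0,0,0,0],[0,0,0.003,0,0,0,0]],
  ],
)

```text
t: 6.0
eef_pos: [0.4949, 0.2138, 0.2072]
ee_rot: [3.14, -0.0, -2.859]
force: [-1.1, -0.6, 1.8]
width: 0.0
```

```bash
python3 sh.py "[.495,.2138,.203]"
```

```text
t 6.0 p [0.4949 0.2138 0.2072] rot [ 3.1401e+00 -4.0000e-04 -2.8591e+00] F [-1.12 -0.62  1.75] w 0.0
turn deg [ 0.09 -0.02  0.17]
[.495,.2138,.203] -> [-0.0001 -0.0001  0.0042]
```

Now in contact at about 2 N, which is the plug's sliding friction. I'll keep going in small steps.

Emit:
jog_arm(
  motion=[
    [[0,0,0.001,0,0,0,0],[0,0,0.002,0,0,0,0],[0,0,0.003,0,0,0,0]],
  ],
)

```text
t: 6.3
eef_pos: [0.4948, 0.2138, 0.2042]
ee_rot: [3.14, -0.0, -2.859]
force: [-0.6, -0.3, 3.0]
width: 0.0004
```

Emit:
jog_arm(
  motion=[
    [[0,0,0.001,0,0,0,0],[0,0,0.002,0,0,0,0]],
  ],
)

```text
t: 6.5
eef_pos: [0.495, 0.2139, 0.2024]
ee_rot: [3.14, 0.0, -2.859]
force: [-1.4, -1.2, 5.2]
width: 0.0003
```

```bash
python3 sh.py
python3 - <<'E'
from h import *
cv2.imwrite("pics/side4.png",optics.grab_frame("side")[:,:,::-1])
a=cv2.imread("pics/side4.png")[215:295,205:305];cv2.imwrite("pics/s4z.png",cv2.resize(a,None,fx=7,fy=7,interpolation=2))
print(arm.get_state()["force"])
E
```

```text
t 6.5 p [0.495  0.2139 0.2024] rot [ 3.1401  0.     -2.859 ] F [-1.39 -1.23  5.25] w 0.0003
turn deg [0.08 0.   0.17]
[-1.87284522 -0.59965158  5.48769261]
```

View pics/s4z.png

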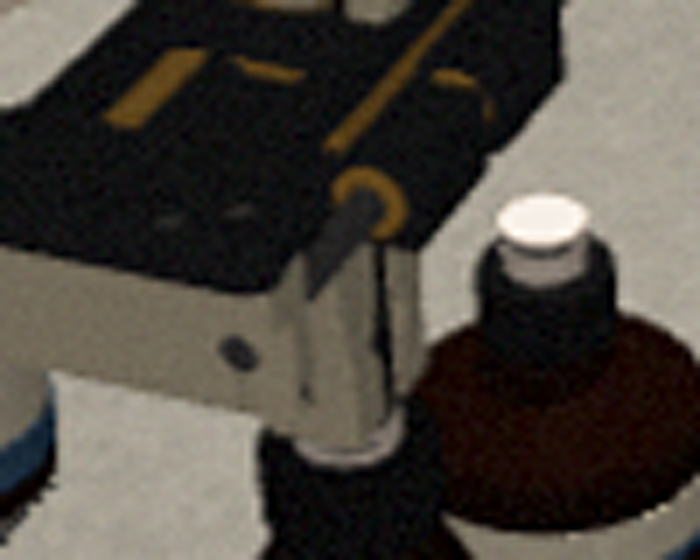

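Emit:
jog_arm(
  motion=[
    [[0,0,0.001,0,0,0,0],[0,0,0.0012,0,0,0,0],[0,0,0.0012,0,0,0,0]],
  ],
)

```text
t: 6.85
eef_pos: [0.4953, 0.214, 0.2017]
ee_rot: [3.14, 0.001, -2.859]
force: [-2.3, -1.0, 7.3]
width: 0.0005
```

The force rises with depth (5.3, then 7.3 N), so the plug is on its stop and the pad is yielding. Now I'll back off and look.

Emit:
jog_arm(
  motion=[
    [[0,0,-0.01,0,0,0,0],[0,0,-0.03,0,0,0,0],[0,0,-0.06,0,0,0,0],[0,0,-0.1,0,0,0,0],[0,0,-0.11,0,0,0,0],[0,0,-0.11,0,0,0,0]],
  ],
)

```text
t: 7.45
eef_pos: [0.496, 0.2143, 0.3141]
ee_rot: [3.138, 0.005, -2.859]
force: [-0.5, -0.3, -1.8]
width: 0.0005
```

```bash
python3 sh.py "[.55,-.05,.31]" "[.533,-.2088,.27]"
python3 - <<'E'
from h import *
cv2.imwrite("pics/side5.png",optics.grab_frame("side")[:,:,::-1])
a=cv2.imread("pics/side5.png")[215:295,205:305];cv2.imwrite("pics/s5z.png",cv2.resize(a,None,fx=7,fy=7,interpolation=2))
E
```

```text
t 7.45 p [0.496  0.2143 0.3141] rot [ 3.1384  0.0047 -2.8587] F [-0.55 -0.29 -1.84] w 0.0005
turn deg [0.18 0.27 0.19]
[.55,-.05,.31] -> [ 0.022  -0.2689  0.0031]
[.533,-.2088,.27] -> [ 0.0828 -0.4168  0.0424]
```

View pics/s5z.png

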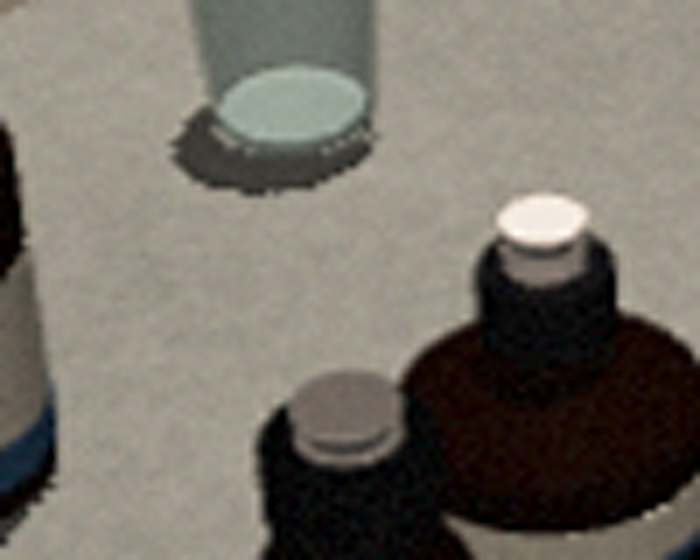

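The tall disc moved down about 4.3 px, roughly 7.7 mm, to (254.6,272.9). Squat's plug is still up. On to the square bottle.

Emit:
jog_arm(
  motion=[
    [[0.022,-0.269,0,0.2,0.3,0.2,0],[0.022,-0.269,0,0.2,0.3,0.2,0],[0.022,-0.269,0,0.2,0.3,0.2,0],[0.022,-0.269,0,0.2,0.3,0.2,0],[0.022,-0.269,0,0.2,0.3,0.2,0],[0.083,-0.417,0.042,0.2,0.3,0.2,0],[0.083,-0.417,0.042,0.2,0.3,0.2,0],[0.083,-0.417,0.042,0.2,0.3,0.2,0]],
  ],
)

```text
t: 8.3
eef_pos: [0.5333, -0.1785, 0.2749]
ee_rot: [3.142, -0.005, -2.862]
force: [1.3, 0.5, 0.3]
width: 0.0002
```

```bash
python3 sh.py "[.533,-.2088,.25]"
```

```text
t 8.3 p [ 0.5333 -0.1785  0.2749] rot [ 3.1415 -0.0051 -2.8623] F [1.27 0.48 0.34] w 0.0002
turn deg [ 0.   -0.29 -0.02]
[.533,-.2088,.25] -> [ 0.0085 -0.0291  0.0249]
```

Emit:
jog_arm(
  motion=[
    [[0.0085,-0.029,0.01,0,-0.3,0,0],[0.0085,-0.029,0.025,0,-0.3,0,0],[0.0085,-0.029,0.025,0,-0.3,0,0]],
  ],
)

```text
t: 8.6
eef_pos: [0.5308, -0.2094, 0.2462]
ee_rot: [3.138, -0.005, -2.865]
force: [-0.7, 1.1, -0.8]
width: 0.0003
```

Run:
```python
from h import *
s=arm.get_state(); im=optics.grab_frame("wrist"); cv2.imwrite("pics/wrist6.png",im[:,:,::-1])
print(s["eef_pos"],s["ee_rot"],s["t"])
a=cv2.imread("pics/wrist6.png")[180:300,240:400];cv2.imwrite("pics/w6c.png",cv2.resize(a,None,fx=4,fy=4,interpolation=0))
b=cv2.connectedComponentsWithStats((im[180:300,240:400].min(2)>215).astype(np.uint8))
for st,c in zip(b[2],b[3]):
    if st[4]>150: print(st,c+[240,180],wrist_xy(s,c+[240,180],.165))
```

```text
[ 0.53080728 -0.20938249  0.24617699] [ 3.13849552 -0.00547864 -2.86505782] 8.6
[    0     0   160   120 19198] [319.50083342 239.5055735 ] [ 0.52534398 -0.20895722  0.165     ]
```

View pics/w6c.png

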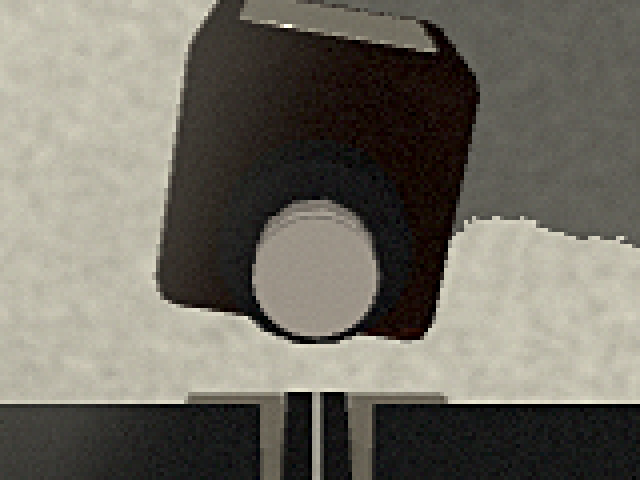

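```bash
python3 - <<'E'
from h import *
s=dict(eef_pos=[ 0.53080728,-0.20938249,0.24617699],ee_rot=[3.13849552,-0.00547864,-2.86505782])
print(wrist_xy(s,(319,249),.165).round(4))
E
python3 sh.py "[.533,-.2088,.168]" "[.533,-.2088,.164]"
```

```text
[ 0.5327 -0.2073  0.165 ]
t 8.65 p [ 0.5317 -0.2089  0.2479] rot [ 3.1398 -0.0037 -2.8635] F [ 0.87 -0.24 -0.74] w 0.0005
turn deg [ 0.1  -0.21 -0.09]
[.533,-.2088,.168] -> [-0.0016 -0.0004  0.0799]
[.533,-.2088,.164] -> [-0.0016 -0.0004  0.0839]
```

The wrist view puts the square plug at (319,249), which works out to (0.5327,-0.2073). That agrees with the stereo result.

Emit:
jog_arm(
  motion=[
    [[-0.0018,0.0003,0.03,0.1,-0.2,0,0],[-0.0018,0.0003,0.055,0.1,-0.2,0,0],[-0.0018,0.0003,0.07,0.1,-0.2,0,0],[-0.0018,0.0003,0.076,0.1,-0.2,0,0],[-0.0018,0.0003,0.078,0.1,-0.2,0,0],[-0.0018,0.0003,0.078,0.1,-0.2,0,0]],
  ],
)

```text
t: 9.25
eef_pos: [0.5336, -0.2078, 0.1706]
ee_rot: [-3.141, 0.001, -2.863]
force: [0.1, 0.1, 0.4]
width: 0.0002
```

```bash
python3 sh.py "[.533,-.208,.163]" "[.533,-.208,.159]"
```

```text
t 9.25 p [ 0.5336 -0.2078  0.1706] rot [-3.1411e+00  6.0000e-04 -2.8627e+00] F [0.14 0.15 0.43] w 0.0002
turn deg [-0.03  0.03 -0.04]
[.533,-.208,.163] -> [ 0.0007 -0.      0.0076]
[.533,-.208,.159] -> [ 0.0007 -0.      0.0116]
```

Emit:
jog_arm(
  motion=[
    [[0.0006,0,0.0015,0,0,0,0],[0.0006,0,0.003,0,0,0,0],[0.0006,0,0.0045,0,0,0,0],[0.0006,0,0.006,0,0,0,0],[0.0006,0,0.007,0,0,0,0],[0.0006,0,0.008,0,0,0,0],[0.0006,0,0.009,0,0,0,0],[0.0006,0,0.01,0,0,0,0]],
  ],
)

```text
t: 10.05
eef_pos: [0.5331, -0.208, 0.1607]
ee_rot: [-3.141, 0.001, -2.863]
force: [-1.7, -0.2, 1.7]
width: 0.0002
```

Emit:
jog_arm(
  motion=[
    [[0,0,0.001,0,0,0,0],[0,0,0.002,0,0,0,0],[0,0,0.003,0,0,0,0]],
  ],
)

```text
t: 10.35
eef_pos: [0.5331, -0.208, 0.1577]
ee_rot: [-3.141, 0.001, -2.863]
force: [-0.7, 1.2, 2.4]
width: 0.0004
```

Emit:
jog_arm(
  motion=[
    [[0,0,0.001,0,0,0,0],[0,0,0.002,0,0,0,0]],
  ],
)

```text
t: 10.55
eef_pos: [0.5331, -0.208, 0.1557]
ee_rot: [-3.141, 0.001, -2.863]
force: [-1.8, 1.0, 2.3]
width: 0.0006
```

Emit:
jog_arm(
  motion=[
    [[0,0,0.001,0,0,0,0],[0,0,0.002,0,0,0,0]],
  ],
)

```text
t: 10.75
eef_pos: [0.5331, -0.208, 0.1537]
ee_rot: [-3.141, 0.001, -2.863]
force: [-0.9, 1.0, 3.3]
width: 0.0003
```

Emit:
jog_arm(
  motion=[
    [[0,0,0.001,0,0,0,0],[0,0,0.0012,0,0,0,0]],
  ],
)

```text
t: 10.95
eef_pos: [0.5332, -0.2081, 0.1527]
ee_rot: [-3.141, 0.001, -2.862]
force: [-1.1, 0.8, 4.9]
width: 0.0005
```

Emit:
jog_arm(
  motion=[
    [[0,0,0.001,0,0,0,0],[0,0,0.0015,0,0,0,0],[0,0,0.0015,0,0,0,0]],
  ],
)

```text
t: 11.25
eef_pos: [0.5333, -0.2081, 0.1516]
ee_rot: [-3.14, 0.001, -2.862]
force: [-1.6, 2.2, 7.1]
width: 0.0008
```

The square plug is seated at 7.1 N. I'll lift and move to the dark amber squat bottle.

Emit:
jog_arm(
  motion=[
    [[0,0,-0.01,0,0,0,0],[0,0,-0.03,0,0,0,0],[0,0,-0.06,0,0,0,0],[0,0,-0.1,0,0,0,0],[0,0,-0.11,0,0,0,0],[0,0,-0.11,0,0,0,0]],
  ],
)

```text
t: 11.85
eef_pos: [0.5342, -0.2082, 0.2642]
ee_rot: [-3.139, 0.005, -2.862]
force: [-0.5, -0.4, -0.0]
width: 0.0003
```

```bash
python3 sh.py "[.6085,.0203,.25]" "[.6085,.0203,.20]"
python3 - <<'E'
from h import *
cv2.imwrite("pics/side7.png",optics.grab_frame("side")[:,:,::-1])
a=np.hstack([cv2.imread(f"pics/side{k}.png")[160:270,330:430] for k in (0,7)]);cv2.imwrite("pics/s7z.png",cv2.resize(a,None,fx=4,fy=4,interpolation=2))
E
```

```text
t 11.85 p [ 0.5342 -0.2082  0.2642] rot [-3.1387  0.0053 -2.8622] F [-0.49 -0.39 -0.03] w 0.0003
turn deg [-0.17  0.31 -0.01]
[.6085,.0203,.25] -> [-0.1343  0.1992  0.0143]
[.6085,.0203,.20] -> [-0.1341  0.1993  0.0643]
```

View pics/s7z.png

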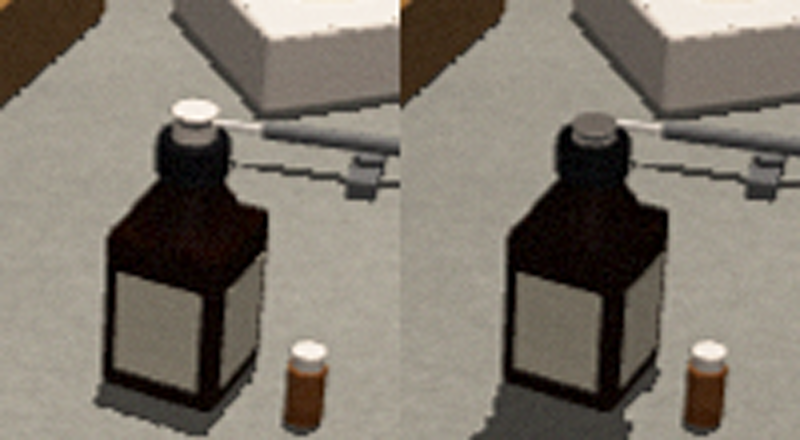

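The square plug is in: its disc dropped from about row 188 to 191, and neither the bottle nor vial_b has moved.

Emit:
jog_arm(
  motion=[
    [[-0.134,0.199,0.014,-0.2,0.3,0,0],[-0.134,0.199,0.014,-0.2,0.3,0,0],[-0.134,0.199,0.014,-0.2,0.3,0,0],[-0.134,0.199,0.014,-0.2,0.3,0,0],[-0.134,0.199,0.014,-0.2,0.3,0,0],[-0.134,0.199,0.064,-0.2,0.3,0,0],[-0.134,0.199,0.064,-0.2,0.3,0,0],[-0.134,0.199,0.064,-0.2,0.3,0,0]],
  ],
)

```text
t: 12.7
eef_pos: [0.6066, 0.0197, 0.1973]
ee_rot: [3.14, -0.007, -2.862]
force: [0.7, -0.4, 1.2]
width: 0.0005
```

Run:
```python
from h import *
optics.grab_frame("side")
s=arm.get_state(); im=optics.grab_frame("wrist"); cv2.imwrite("pics/wrist8.png",im[:,:,::-1])
print(s["eef_pos"],s["ee_rot"],s["t"])
g=im[180:300,240:400]
sc=cv2.resize(g[:,:,::-1],None,fx=4,fy=4,interpolation=0);cv2.imwrite("pics/w8c.png",sc)
print(wrist_xy(s,(319,249),.110).round(4))
```

```text
[0.60770488 0.01955497 0.19901728] [ 3.14043992 -0.00316555 -2.86253906] 12.75
[0.6123 0.0223 0.11  ]
```

View pics/w8c.png

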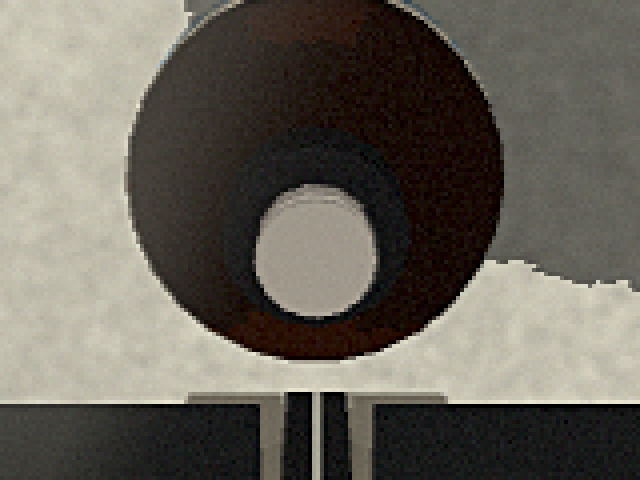

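```bash
python3 - <<'E'
from h import *
s=dict(eef_pos=[0.60770488,0.01955497,0.19901728],ee_rot=[3.14043992,-0.00316555,-2.86253906])
print(wrist_xy(s,(319,244),.110).round(4))
E
python3 sh.py "[.6085,.0205,.115]" "[.6085,.0205,.11]"
```

```text
[0.6083 0.0212 0.11  ]
t 12.8 p [0.6082 0.0196 0.2   ] rot [ 3.1403e+00 -1.0000e-03 -2.8629e+00] F [-0.21 -0.77  0.78] w 0.0001
turn deg [ 0.08 -0.06 -0.05]
[.6085,.0205,.115] -> [-0.0006  0.0007  0.085 ]
[.6085,.0205,.11] -> [-0.0006  0.0007  0.09  ]
```

The wrist view puts the squat plug at (319,244), or (0.608,0.021), on a dark amber body, so it isn't the red one. Now going down.

Emit:
jog_arm(
  motion=[
    [[-0.0005,0.0009,0.03,0.1,0,0,0],[-0.0005,0.0009,0.06,0.1,0,0,0],[-0.0005,0.0009,0.075,0.1,0,0,0],[-0.0005,0.0009,0.083,0.1,0,0,0],[-0.0005,0.0009,0.085,0.1,0,0,0],[-0.0005,0.0009,0.085,0.1,0,0,0]],
  ],
)

```text
t: 13.4
eef_pos: [0.6092, 0.0204, 0.1163]
ee_rot: [-3.141, 0.001, -2.863]
force: [0.4, -0.2, -0.0]
width: 0.0008
```

```bash
python3 sh.py "[.6085,.0207,.106]"
```

```text
t 13.4 p [0.6092 0.0204 0.1163] rot [-3.1410e+00  9.0000e-04 -2.8632e+00] F [ 0.44 -0.22 -0.04] w 0.0008
turn deg [-0.04  0.05 -0.07]
[.6085,.0207,.106] -> [0.0006 0.0005 0.0103]
```

Emit:
jog_arm(
  motion=[
    [[0.0006,0.0003,0.0015,0,0,0,0],[0.0006,0.0003,0.003,0,0,0,0],[0.0006,0.0003,0.0045,0,0,0,0],[0.0006,0.0003,0.006,0,0,0,0],[0.0006,0.0003,0.0075,0,0,0,0],[0.0006,0.0003,0.009,0,0,0,0],[0.0006,0.0003,0.01,0,0,0,0],[0.0006,0.0003,0.011,0,0,0,0]],
  ],
)

```text
t: 14.2
eef_pos: [0.6086, 0.0205, 0.1053]
ee_rot: [-3.141, 0.001, -2.863]
force: [-1.3, 0.5, 2.5]
width: 0.0004
```

Emit:
jog_arm(
  motion=[
    [[0,0,0.001,0,0,0,0],[0,0,0.002,0,0,0,0],[0,0,0.003,0,0,0,0]],
  ],
)

```text
t: 14.5
eef_pos: [0.6085, 0.0205, 0.1023]
ee_rot: [-3.141, 0.001, -2.863]
force: [-1.0, 0.7, 1.4]
width: 0.0004
```

Emit:
jog_arm(
  motion=[
    [[0,0,0.001,0,0,0,0],[0,0,0.002,0,0,0,0]],
  ],
)

```text
t: 14.7
eef_pos: [0.6085, 0.0205, 0.1003]
ee_rot: [-3.141, 0.001, -2.863]
force: [-0.7, 0.3, 1.4]
width: 0.0004
```

Emit:
jog_arm(
  motion=[
    [[0,0,0.001,0,0,0,0],[0,0,0.002,0,0,0,0]],
  ],
)

```text
t: 14.9
eef_pos: [0.6086, 0.0205, 0.0983]
ee_rot: [-3.141, 0.001, -2.863]
force: [-2.5, 0.3, 3.9]
width: 0.0004
```

Emit:
jog_arm(
  motion=[
    [[0,0,0.001,0,0,0,0],[0,0,0.0013,0,0,0,0]],
  ],
)

```text
t: 15.1
eef_pos: [0.6086, 0.0205, 0.0973]
ee_rot: [-3.141, 0.001, -2.863]
force: [-2.4, -0.1, 6.8]
width: 0.0005
```

Emit:
jog_arm(
  motion=[
    [[0,0,0.0006,0,0,0,0],[0,0,0.0006,0,0,0,0]],
  ],
)

```text
t: 15.3
eef_pos: [0.6086, 0.0205, 0.097]
ee_rot: [-3.141, 0.001, -2.863]
force: [-1.6, 0.1, 6.8]
width: 0.0002
```

Emit:
jog_arm(
  motion=[
    [[0,0,-0.01,0,0,0,0],[0,0,-0.03,0,0,0,0],[0,0,-0.06,0,0,0,0],[0,0,-0.1,0,0,0,0],[0,0,-0.14,0,0,0,0],[0,0,-0.17,0,0,0,0],[0,0,-0.17,0,0,0,0],[0,0,-0.17,0,0,0,0]],
  ],
)

```text
t: 16.1
eef_pos: [0.6085, 0.0208, 0.2679]
ee_rot: [-3.141, 0.003, -2.863]
force: [-0.9, -0.3, -1.3]
width: 0.0002
```

```bash
python3 sh.py "[.533,-.38,.30]"
python3 - <<'E'
from h import *
cv2.imwrite("pics/side9.png",optics.grab_frame("side")[:,:,::-1])
a=np.vstack([cv2.imread(f"pics/side{k}.png")[170:410,150:450] for k in (0,9)]);cv2.imwrite("pics/s9z.png",cv2.resize(np.hstack([a[:240],a[240:]]),(800,320)))
E
```

```text
t 16.1 p [0.6085 0.0208 0.2679] rot [-3.1411e+00  3.0000e-03 -2.8630e+00] F [-0.95 -0.26 -1.32] w 0.0002
turn deg [-0.03  0.17 -0.06]
[.533,-.38,.30] -> [ 0.1827 -0.3646 -0.0324]
```

View pics/s9z.png

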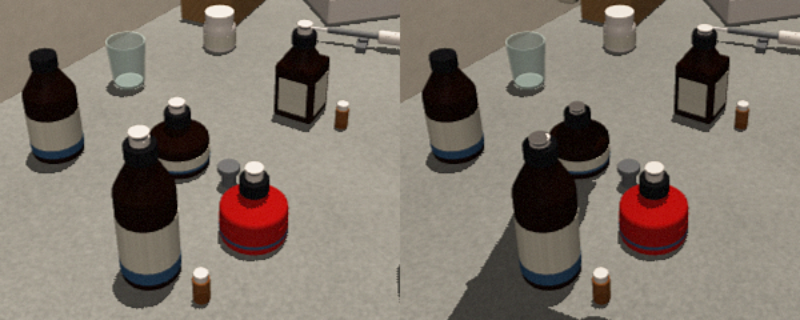

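In the side view all three plugs are low, and the bottles and bystanders are in place. I'll move the arm clear for a final top and side measurement.

Emit:
jog_arm(
  motion=[
    [[0,0,-0.03,0,0,0,0],[0.183,-0.365,-0.05,0,0,0,0],[0.183,-0.365,-0.05,0,0,0,0],[0.183,-0.365,-0.05,0,0,0,0],[0.183,-0.365,-0.05,0,0,0,0],[0.183,-0.365,-0.05,0,0,0,0],[0.183,-0.365,-0.05,0,0,0,0],[0.183,-0.365,-0.05,0,0,0,0]],
  ],
)

```text
t: 16.95
eef_pos: [0.542, -0.3245, 0.3123]
ee_rot: [3.141, -0.001, -2.863]
force: [0.9, -0.3, -0.3]
width: 0.0003
```

Run:
```python
from h import *
for n in("top","side"): cv2.imwrite(f"pics/{n}10.png",optics.grab_frame(n)[:,:,::-1])
t=cv2.imread("pics/top10.png");s=cv2.imread("pics/side10.png")
for n,a,b in [("tall",(219,221),(254,273)),("square",(438,208),(378,191)),("squat",(324,174),(283,250))]:
    for tha,thb in((140,225),(110,200)):
        try:
            pa,sa=blob(t,a,tha);pb,sb=blob(s,b,thb);print(n,pa.round(1),sa[4],pb.round(1),sb[4],tri(pa,pb).round(4))
        except Exception as e: print(n,e)
print(arm.get_state()["force"],arm.get_state()["eef_pos"])
a=np.hstack([cv2.resize(t[130:330,190:480],None,fx=1.4,fy=1.4),cv2.resize(s[170:410,150:440],None,fx=1.17,fy=1.167)[:280]]);cv2.imwrite("pics/c10.png",a)
```

```text
tall [219.  221.1] 130 [253.9 272.5] 77 [0.4956 0.2138 0.2082]
tall [219. 221.] 142 [253.9 272.1] 112 [0.4957 0.2137 0.2088]
square min() iterable argument is empty
square min() iterable argument is empty
squat [323.8 172.3] 70 [280.3 248.5] 19 [0.6127 0.02   0.1023]
squat [323.7 172.4] 84 [280.4 247.8] 32 [0.612  0.0203 0.1043]
[-0.0114411  -0.256984    0.56224651] [ 0.54102268 -0.32773178  0.31180377]
```

View pics/c10.png

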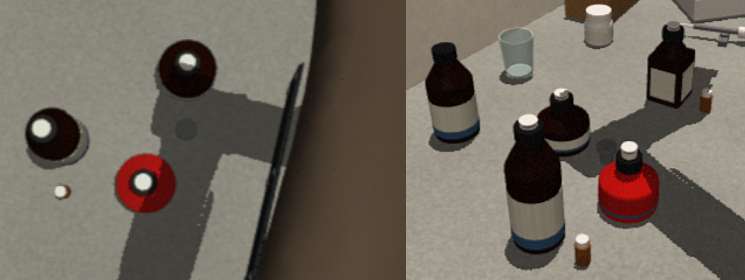

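The tall plug top measures z=0.208 and the squat one about 0.103, both fully in. The arm hides the square bottle in this top view, but the pre- and post-press crops and the 7 N push show it seated. Handing in.

Run:
```python
from h import *
print(proj("side",[.533,-.2085,.166]),proj("side",[.533,-.2085,.158]))
print(arm.job_done())
```

```text
[378.43189214 187.09654357] [378.23356738 190.49756583]
the job is handed in; nothing more can be done
None
```

I pressed the three vent plugs in with closed fingertips, tall first, then square, then squat. The job was handed in at about 17 s of the 48 s allowed, with the arm clear of everything.

| Bottle | Final push | Plug check after pressing |
|---|---|---|
| Tall | 7.3 N | Top at z ≈ 0.208 m, fully in |
| Square | 7.1 N | Disc moved from about row 188 to 191; full travel predicts 187.1 to 190.5 |
| Squat | 6.8 N | Top at z ≈ 0.103 m, fully in |

On each one I first felt about 2 N of sliding friction. The force then rose with depth, which means the plug was on its stop and the pad was yielding. The side pictures show no visible movement of the bottles, vials, stopper or red look-alike.

**Checks that disagreed or failed:**
- **Fingertip offset:** the tips touched about 25 mm later than the stated 22 mm offset implies. They are nearly level with the TCP, about 3–4 mm behind it. I noticed this before the first contact, from the side view and the zero force, and approached by force from there.
- **Square plug:** the last stereo measurement failed, because the arm hid the plug from the top camera and shadowed it in the side view. Its result rests on the push force and the before-and-after side pictures.
- **Squat plug:** its disc was partly in shadow, so its height is only good to a few millimetres.

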